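# Open the silver-polish jar

### The arm

A 6-joint arm with a two-finger parallel gripper is mounted at the origin on the work surface. World frame = base frame: x ahead of the robot, y to its left, z up, the work surface at z = 0. Lengths are in m, angles in rad, forces in N, time in s.
With the tool pointing down it reaches from about 0.3 to 0.75 m from the base axis. Payload 8.5 kg.
Tool frame: the origin (TCP) lies midway between the tips of the shut fingers; the grasp point (between the pads) lies 19 mm behind it; z points along the fingers, y is the direction in which the jaws open and shut (so a half turn about z gives the same grasp; the last joint's range is limited). The gripper opens to 88 mm and grips with 3 to 60 N. Pads are 18 mm wide; open, the fingers measure 123 mm over their backs; the gripper's body (75 mm by 187 mm) begins 45 mm behind the grasp point.
Start: joints at [1.101, 0.381, 1.297, -0, 1.464, -0.215], TCP at [0.139, 0.532, 0.239] pointing down, gripper open.
Joint ranges: [-3.11, 3.11], [-0.89, 2.33], [0.22, 2.48], [-1.42, 4.56], [0.17, 2.85], [-2.88, 2.88]. Speed limits (rad/s): [2.39, 2.39, 3.14, 3.14, 3.14, 3.14].

### API

Orientations are given as a unit quaternion [x, y, z, w].
In Python, from station import robot gives the robot as it stands. The module is installed in compiled form; this text tells all that it offers.
- The arm moves only by the shell command python3 -m creep 'ROWS'. ROWS is text: rows parted by semicolons, each of 7 numbers parted by spaces: the shift along the tool's x, y, z in cm, then the turn, a rotation vector about the tool's x, y, z in rad, then the opening, from -1 (shut) to 1 (fully open). A call has 1 to 12 rows; each row is the pose to reach, as a shift and turn from the pose commanded when the call began, along the tool's axes at that moment; what a row does not reach only later rows make up. A row lasts 1/12 s, in which the tool goes at most 41.7 mm and 7.16 degrees, less where a joint would pass 70% of its speed; a pose out of reach is approached as far as the arm can. A call with a gripper value outside its range is refused whole. The fingers move at their own pace and stop on an object; the grip force is fixed at half the most. Time passes only in rows, so rows that repeat a pose let the fingers close. It gives the time, the measured TCP pose, the force and the opening at its end, in the units of the state.
- robot.state(): the state, without advancing time (a new reading comes with each control period).
- robot.get_image(name): name is "side" or "top"; returns the picture (480x640x3 uint8, red, green, blue); there is no depth.
- robot.camera_params(name): a dict with "intrinsics" (3x3 intrinsics, pixels), "k1" (the pictures are not rectified: a ray, as slopes to the right and down, at radius r is drawn at 1 + k1 r^2 times it, then the intrinsics apply), "origin" and "rotation" of the camera in the world. Camera axes: x right, y up, looking along -z (the intrinsics and any distortion apply to the point x, -y, -z); pixel columns grow to the right and rows downward; lengths in m; the calibration is good to about 2 mm. A picture is of the moment at which its call begins. camera_params takes no time and is no camera call.
- robot.close_job(): hands the job in, once; it reports no verdict.
The state is a dict: "time": time; "joint_pos": joint angles; "joint_vel": joint speeds; "joint_efforts": joint torques, N m; "tool_pos": TCP position; "ee_rot": TCP orientation; "force": force on the tool from outside, world axes, zero at the start; "wrist_torque": the same for the moment, N m; "gripper_width": finger opening in m.
Only numpy, scipy, OpenCV 4.12 (cv2) and the standard library are available. Lean on these libraries where they do the work, as an engineer would, in place of code of your own. Each camera call takes 0.05 s, during which the arm holds its last target. There are 200 camera calls.

### The job

Set the blue square jar down into the square pocket of the wooden brace block so that it cannot turn, then unscrew its tight metal cap anticlockwise (seen from above) and stop turning when the red mark on the cap points to the white dot on the jar's shoulder, where the thread lets go. Lift the cap straight off and finish still holding it in the gripper, level and about two centimetres clear above the jar's mouth, with the jar left standing fully down in the block. Do not tip the jar over, and leave the bangles, cup, bowl and brush alone.

Things in the scene. Friction and masses are not known exactly. Their poses are not given: they have to be found in the camera images.
- jar_mid (a point): Centre of the jar's square blue body, half-way up (23 mm above its underside). Body 64 x 64 mm, 46 mm high, sides along this point's x and y, z up. The jar is loose, starts upright on the table, about 0.36 kg and 78 mm high with its cap. Its body can be gripped across two flat sides from above, one finger either side of the cap.
- jar: The same jar, origin at the centre of its underside, same axes. A white dot lies on the shoulder at its +x+y corner.
- jar_mouth (a point): Centre of the jar's mouth, the top of its white round neck (38 mm across, 28 mm high, under the cap at the start), 74 mm above the jar's underside. Axes as the jar's.
- cap_mid (a point): Centre of the round ribbed metal cap, half-way up: 56 mm across, 26 mm high, axis along z, 60 g. Screwed tight it lies 65 mm above the jar's underside, its axes parallel to the jar's; a red bar on its top points to its -y. The rim reaches 22 mm down over the neck, so the cap is clear of the mouth when raised by more than 22 mm.
- cap: The same cap, origin at the centre of its underside, same axes. It does not climb as it turns: two lugs hold it down with 2 mm of play until it is turned about 2.0 rad anticlockwise from tight. From 2.1 to 2.6 rad (marks in line at 2.36) it lifts straight off; at about 2.8 rad it meets a stop.
- seal (a joint): How far the orange seal in the mouth has been turned by the cap, relative to the jar: 0 tight, growing anticlockwise from above, stop at 2.75 rad. It lags the cap by up to 0.15 rad, drags with 0.22 N m and stays where left, so the cap may be let go and gripped again on the way. A bar under the cap sits in the seal's slot and lifts out freely.
- pocket (a point): Centre of the pocket's floor in the pale wooden brace block, 6 mm above the table. Block fixed, 106 x 106 mm; pocket 69 x 69 mm, sides along this point's x and y, 13 mm deep, its top 6 mm flared to 79 x 79 mm. The jar fits in any of four quarter turns with 2.5 mm to spare each side; once in, it can turn only about 0.08 rad either way.
- bangle_a: Bystander, to be left alone: steel bangle lying flat, 68 mm across, 8 mm high. Origin at its underside.
- bangle_b: Bystander, to be left alone: steel cuff bangle lying flat, 62 mm across, 14 mm high. Origin at its underside.
- bangle_c: Bystander, to be left alone: thin brass bangle lying flat, 72 mm across, 6 mm high. Origin at its underside.
- cup: Bystander, to be left alone: pink cup, 72 mm across, 70 mm high. Origin at its underside.
- bowl: Bystander, to be left alone: copper bowl, 100 mm across, 35 mm high. Origin at its underside.
- brush: Bystander, to be left alone: cleaning brush lying on the table. Origin at its underside.
There are look-alikes about, which are no part of the job. Of the things that look like the cap, the middle-sized one is meant.

How it is judged:
By the outcome, as a careful person would: the job done as asked, in the order asked, and still so for the second after the job is handed in, while the arm keeps its last pose, push and grip.
It also fails if it takes over 58 s, if anything falls off the work surface, if the arm or the gripper's body presses on something with over 40 N, if the wrist force passes 120 N, or if a joint passes its speed limit or range.

## Working session

There is one attempt and no reset: what is moved stays moved. The work goes in short steps, Python scripts to look and compute and a shell command to move; the robot and the scene stay as the last step left them, time stands still between calls to the robot, and variables do not carry over. Pictures are saved under pics/ and viewed, about 8 in all and at most 12, crops included, and the job is handed in when it is done.

```bash
mkdir -p pics; cat > h.py <<'E'
import numpy as np, cv2
from station import robot
def snap(n,f):
    im=robot.get_image(n); cv2.imwrite('pics/'+f,im[:,:,::-1]); return im
def cam(n):
    p=robot.camera_params(n); return np.array(p['intrinsics']),p['k1'],np.array(p['origin']),np.array(p['rotation'])
def ray(n,u,v):
    K,k,o,R=cam(n)
    d=cv2.undistortPoints(np.array([[[u,v]]],float),K,np.array([k,0,0,0.]))[0,0]
    return o,R@np.array([d[0],-d[1],-1])
def at_z(n,u,v,z):
    o,d=ray(n,u,v); return o+d*(z-o[2])/d[2]
def proj(n,P):
    K,k,o,R=cam(n); c=(np.atleast_2d(P)-o)@R; c=c*[1,-1,-1]
    return cv2.projectPoints(c,np.zeros(3),np.zeros(3),K,np.array([k,0,0,0.]))[0][:,0]
E
python3 - <<'E'
from h import *
for n in('top','side'):
    snap(n,n+'0.png'); print(n,robot.camera_params(n))
print(robot.state())
E
```

```text
top {'intrinsics': array([[511.44579419,   0.        , 318.90835208],
       [  0.        , 511.44579419, 236.73619244],
       [  0.        ,   0.        ,   1.        ]]), 'k1': -0.011468134126931769, 'origin': array([0.29300889, 0.00898402, 1.37462701]), 'rotation': array([ 0.06025506, -0.06382519, -0.70013294,  0.70859688])}
side {'intrinsics': array([[540.88491503,   0.        , 315.4625231 ],
       [  0.        , 540.88491503, 243.01712144],
       [  0.        ,   0.        ,   1.        ]]), 'k1': -0.13399670448350326, 'origin': array([ 0.30133466, -0.74756252,  0.89229069]), 'rotation': array([ 0.36847264, -0.05090121, -0.10042789,  0.92279533])}
{'time': 0.1, 'joint_pos': array([ 1.10070082e+00,  3.81153528e-01,  1.29812289e+00,  2.32998879e-05,
        1.46363384e+00, -2.15289249e-01]), 'joint_vel': array([-0.00082926, -0.00125201, -0.00204666, -0.00102922, -0.00073642,
        0.00129265]), 'joint_efforts': array([ 4.64976169e-03, -4.38646853e+01, -2.24909610e+01,  7.15084956e-02,
        3.42118274e-02, -4.71342730e-05]), 'tool_pos': array([0.13851054, 0.5320234 , 0.23820709]), 'ee_rot': array([ 1.27059968e-01,  9.91894818e-01, -6.16602859e-04, -2.32282157e-04]), 'force': array([ 0.46041183,  0.76981511, -0.50005203]), 'wrist_torque': array([-0.00215954, -0.00429414, -0.00342169]), 'gripper_width': 0.08816033890947125}
```

View pics/top0.png

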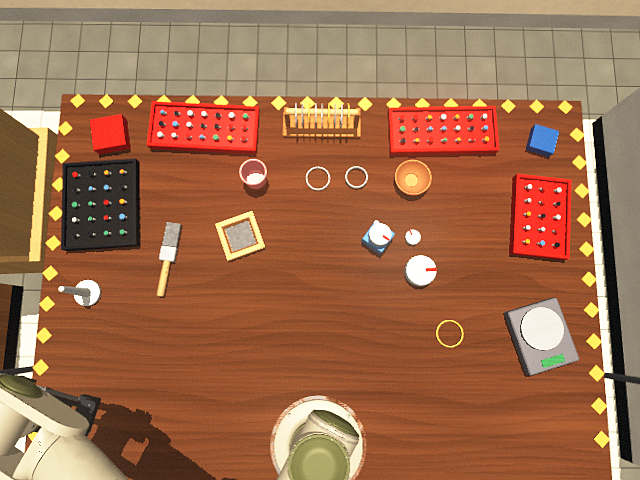

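View pics/side0.png

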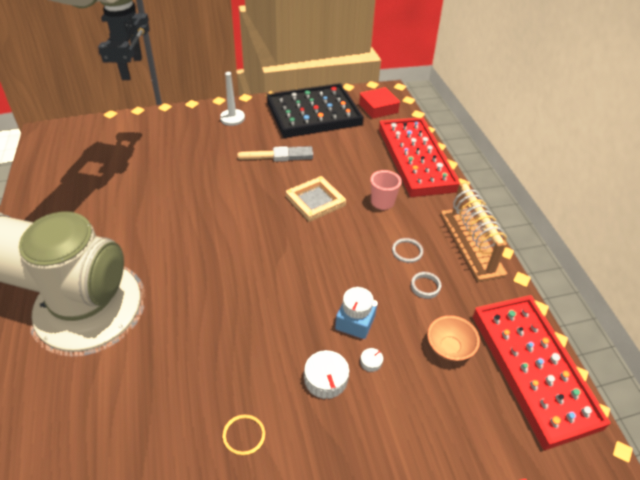

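The top view shows the jar with the middle-sized cap at (379,236). The look-alikes are a small white lid at (412,237) and a large one at (421,270). There is also a blue cube at (543,140), which has no cap. The block is at (240,236). I choose the capped blue jar and will check it in a close crop.

```bash
sed -i "s/np.array(p\['rotation'\])/Rotation.from_quat(p['rotation']).as_matrix()/; 1a from scipy.spatial.transform import Rotation" h.py
python3 - <<'E'
from h import *
t=cv2.imread('pics/top0.png'); s=cv2.imread('pics/side0.png')
a=cv2.resize(t[206:266,350:430],(400,300),interpolation=cv2.INTER_CUBIC)
b=cv2.resize(t[206:266,200:280],(400,300),interpolation=cv2.INTER_CUBIC)
c=cv2.resize(s[280:340,316:396],(400,300),interpolation=cv2.INTER_CUBIC)
d=cv2.resize(s[170:230,276:356],(400,300),interpolation=cv2.INTER_CUBIC)
cv2.imwrite('pics/crop0.png',np.vstack([np.hstack([a,b]),np.hstack([c,d])]))
print(at_z('top',379,236,.05),at_z('top',240,236,.02),at_z('side',358,302,.078),at_z('side',316,198,.019))
print(at_z('top',318,440,.0))
E
```

```text
[ 0.53216855 -0.15458855  0.05      ] [0.53288427 0.21569908 0.02      ] [ 0.53487708 -0.16037903  0.078     ] [0.53907145 0.20818214 0.019     ]
[ 0.00979969 -0.00030511  0.        ]
```

View pics/crop0.png

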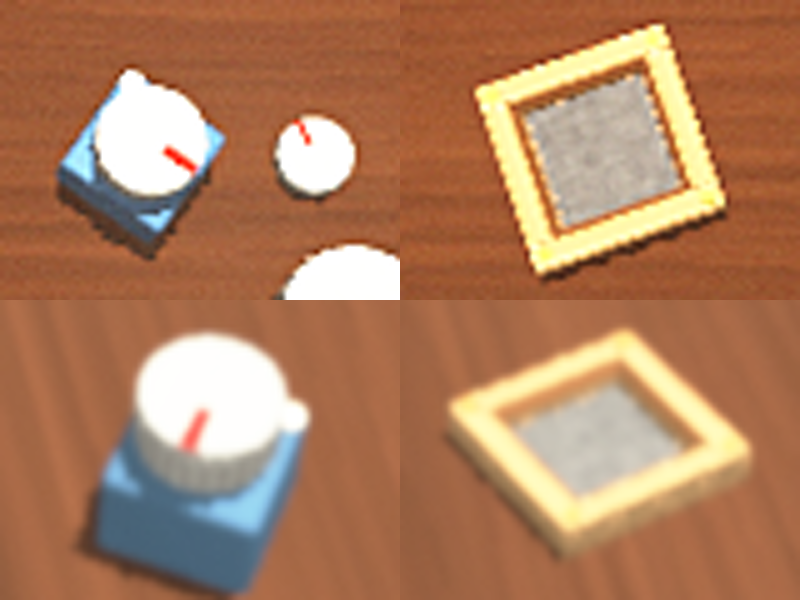

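```bash
cat >> h.py <<'E'
from scipy.optimize import least_squares
def fit(obs,x0,free=()):
    "obs: list of (cam, model xyz, u, v); fits x,y,yaw"
    def f(x):
        r=[]
        for n in('top','side'):
            o=[q for q in obs if q[0]==n]
            if not o: continue
            M=np.array([q[1] for q in o],float); c,s=np.cos(x[2]),np.sin(x[2])
            W=np.c_[x[0]+c*M[:,0]-s*M[:,1],x[1]+s*M[:,0]+c*M[:,1],M[:,2]]
            r.append((proj(n,W)-np.array([q[2:] for q in o])).ravel())
        return np.concatenate(r)
    s=least_squares(f,x0); return s.x,np.round(s.fun,1)
E
python3 - <<'E'
from h import *
def px(n,m,x,y,ox,oy): return (n,m,(x+.5)/5-.5+ox,(y+.5)/5-.5+oy)
h=.032
tj=[px('top',m,x,y,350,206) for m,x,y in [((-h,h,.046),62,163),((-h,-h,.046),155,230),((h,-h,.046),223,135),((0,0,.078),153,140)]]
sj=[px('side',m,x,y,316,280) for m,x,y in [((0,0,.078),212,92)]]
# side: visible bottom corners
yaw0=np.deg2rad(60)
for obs in(tj,tj+sj):
    for y0 in(-.6,): print('jar',*fit(obs,[.53,-.155,y0]))
b=.053
tb=[px('top',m,x,y,200,206) for m,x,y in [((b,b,.019),77,90),((b,-b,.019),260,27),((-b,-b,.019),325,203),((-b,b,.019),140,273)]]
sb=[px('side',m,x,y,276,170) for m,x,y in [((-b,b,.019),50,108),((b,b,.019),227,30),((b,-b,.019),348,147),((-b,-b,.019),170,227)]]
for o in(tb,sb,tb+sb): print('blk',*fit(o,[.53,.21,.3]))
x=fit(tj+sj,[.53,-.155,-.6])[0]
c,s=np.cos(x[2]),np.sin(x[2])
W=np.array([[x[0]+c*i*h-s*j*h,x[1]+s*i*h+c*j*h,z] for z in(0,.046) for i,j in[(1,1),(-1,1),(-1,-1),(1,-1)]])
print(((proj('side',W)-[316,280])*5).round())
s=robot.state(); R=Rotation.from_quat(s['ee_rot']).as_matrix(); print(R.round(3))
E
```

```text
jar [ 0.53457363 -0.15277116 -0.6138511 ] [-0.7 -0.2  0.6  0.5  0.7  0.1 -0.6 -0.4]
jar [ 0.53543852 -0.15248148 -0.61260105] [-0.8 -0.5  0.5  0.2  0.6 -0.2 -0.7 -0.8 -0.9  0.7]
blk [0.53547063 0.21674315 0.37043618] [-0.2  0.2  0.2 -0.6  0.3  0.3 -0.2  0.1]
blk [0.54020258 0.22010603 0.37693179] [-0.2 -0.5 -0.2  0.1  0.5 -0.  -0.1  0.4]
blk [0.53791224 0.21778323 0.37381998] [-0.6 -0.6 -0.2 -1.5 -0.1 -0.7 -0.5 -0.8 -0.9  0.1 -0.8  0.8 -0.2  0.8
 -0.9  1.2]
[[291. 178.]
 [144. 129.]
 [ 88. 248.]
 [240. 300.]
 [303. 109.]
 [150.  60.]
 [ 93. 180.]
 [251. 233.]]
[[-0.968  0.252 -0.001]
 [ 0.252  0.968 -0.001]
 [ 0.    -0.001 -1.   ]]
```

The crop confirms the jar. It is a blue body with the middle-sized cap, the white dot at the crop's upper corner (132,80), and the red bar pointing to the jar's -y side. The block is clear. The fit gives the jar at (0.535, -0.153) with yaw -0.613, and the block at (0.538, 0.218) with yaw 0.374. Both heights and sizes agree to within 1–2 px.

```bash
cat > go.py <<'E'
# prints the shift (tool axes, cm) and turn (rad) from the measured pose to x y z psi (psi: angle of tool y), tool down
import sys; from h import *
x,y,z,p=map(float,sys.argv[1:5]); s=robot.state(); R=Rotation.from_quat(s['ee_rot'])
c,n=np.cos(p),np.sin(p); T=np.array([[-n,c,0],[c,n,0],[0,0,-1]])
D=R.inv()*Rotation.from_matrix(T)
print('shift',(R.inv().apply(np.array([x,y,z])-s['tool_pos'])*100).round(2),'turn',D.as_rotvec().round(3),'t',s['time'],'pos',s['tool_pos'].round(4),'psi',np.arctan2(*R.as_matrix()[[1,0],1]).round(3),'j',s['joint_pos'].round(2),'F',s['force'].round(1),'w',round(s['gripper_width'],4))
E
python3 go.py .535 -.153 .16 -.613
```

```text
shift [-55.64 -56.29   7.88] turn [-1.000e-03  1.000e-03  1.929e+00] t 0.1 pos [0.1385 0.532  0.2382] psi 1.316 j [ 1.1   0.38  1.3   0.    1.46 -0.22] F [ 0.5  0.8 -0.5] w 0.0882
```

```bash
python3 -m creep '-1.2 -1.2 0 0 0 0.04 1; -3.5 -3.5 0 0 0 0.12 1; -6 -6 0 0 0 0.2 1; -8.5 -8.5 0 0 0 0.29 1; -11 -11 0 0 0 0.38 1; -13.5 -13.5 0 0 0 0.47 1; -16 -16 0 0 0 0.56 1; -18.5 -18.5 0 0 0 0.65 1; -21 -21 0 0 0 0.74 1; -23.5 -23.5 0 0 0 0.83 1; -26 -26 0 0 0 0.92 1; -28 -28 0 0 0 1 1'; python3 go.py .535 -.153 .16 -.613
```

```text
time: 1.1
tool_pos: [0.3396, 0.1887, 0.2387]
ee_rot: [0.589, 0.808, -0.0, 0.0]
force: [-0.0, 0.3, 0.3]
gripper_width: 0.0882
shift [-38.5    8.16   7.88] turn [-0.     0.     0.924] t 1.1 pos [0.3396 0.1887 0.2387] psi 0.311 j [ 0.2   0.09  1.69 -0.    1.35 -0.11] F [-0.   0.3  0.3] w 0.0882
```

```bash
python3 -m creep '-3.5 0.7 0 0 0 0.08 1; -7 1.5 0 0 0 0.16 1; -10.5 2.2 0 0 0 0.25 1; -14 3 0 0 0 0.34 1; -17.5 3.7 0 0 0 0.43 1; -21 4.5 0 0 0 0.52 1; -24.5 5.2 1 0 0 0.6 1; -28 6 3 0 0 0.69 1; -31.5 6.7 5 0 0 0.78 1; -35 7.4 6.5 0 0 0.86 1; -37.5 8 7.6 0 0 0.924 1; -38.5 8.16 7.9 0 0 0.924 1'; python3 go.py .535 -.153 .02 -.613;
python3 - <<'E'
from h import *
s=snap('side','side1.png'); t=snap('top','top1.png')
c=lambda im,x,y:cv2.resize(im[y:y+150,x:x+100],(400,600),interpolation=cv2.INTER_CUBIC)
cv2.imwrite('pics/crop1.png',np.hstack([c(s,300,210),c(t,330,160)])[:,:,::-1])
E
```

```text
time: 2.1
tool_pos: [0.5367, -0.1525, 0.1572]
ee_rot: [0.888, 0.461, -0.001, -0.001]
force: [-1.1, -0.0, -1.7]
gripper_width: 0.088
shift [-0.13 -0.07 13.72] turn [-0.003  0.001 -0.   ] t 2.1 pos [ 0.5367 -0.1525  0.1572] psi -0.613 j [-0.49  0.47  1.41 -0.    1.27  0.12] F [-1.1 -0.  -1.7] w 0.088
```

View pics/crop1.png

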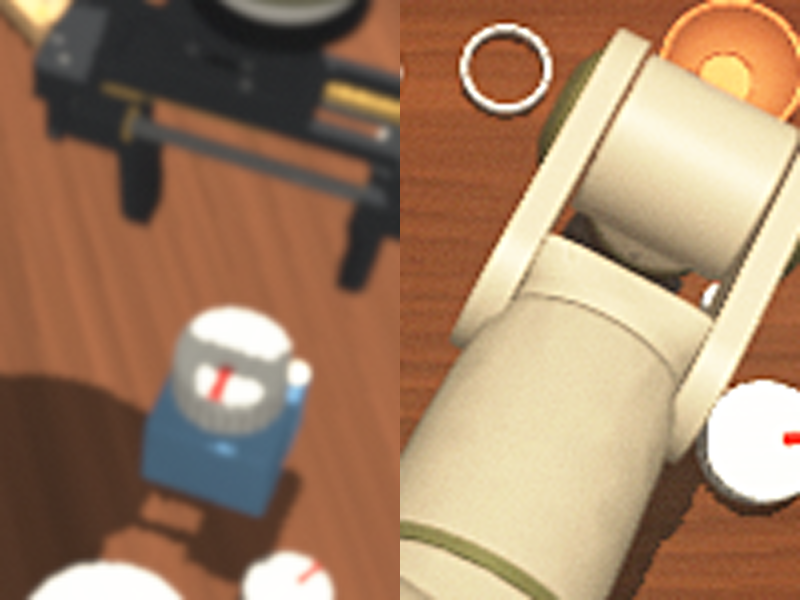

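The close side view (frame 1) shows the fingers either side of the cap, with the tips at full-image (334,265) and (387,282). I'll check these against the projection to calibrate the side camera.

```bash
python3 - <<'E'
from h import *
s=robot.state();p=s['tool_pos'];R=Rotation.from_quat(s['ee_rot']).as_matrix()
for d in(-.0527,.0527): print(proj('side',p+R[:,1]*d).round(1))
x=.535,-.153;a=-.613
def W(m): c,n=np.cos(a),np.sin(a); return [x[0]+c*m[0]-n*m[1],x[1]+n*m[0]+c*m[1],m[2]]
h=.032
for m in[(-h,-h,0),(h,-h,0),(-h,-h,.046),(h,-h,.046),(0,0,.078),(h,h,.046)]: print(m,((proj('side',W(m))-[300,210])*4).round())
E
```

```text
[[333.3 261.7]]
[[388.8 279. ]]
(-0.032, -0.032, 0) [[134. 479.]]
(0.032, -0.032, 0) [[256. 521.]]
(-0.032, -0.032, 0.046) [[138. 425.]]
(0.032, -0.032, 0.046) [[264. 467.]]
(0, 0, 0.078) [[228. 356.]]
(0.032, 0.032, 0.046) [[306. 368.]]
```

The finger tips match in x. The side camera therefore puts the jar about 3 mm further +x, near (0.538, -0.1515), and the block near (0.540, 0.2195). Now I descend.

```bash
python3 -m creep '0.16 0.05 2 0 0 0 1; 0.16 0.05 5 0 0 0 1; 0.16 0.05 8 0 0 0 1; 0.16 0.05 11 0 0 0 1; 0.16 0.05 13 0 0 0 1; 0.16 0.05 13.7 0 0 0 1; 0.16 0.05 13.7 0 0 0 1; 0.16 0.05 13.7 0 0 0 1'; python3 go.py .538 -.1515 .02 -.613
```

```text
time: 2.87
tool_pos: [0.538, -0.1484, 0.0242]
ee_rot: [0.886, 0.464, 0.0, 0.001]
force: [0.5, 0.0, 0.2]
gripper_width: 0.0879
shift [-0.25  0.18  0.42] turn [ 0.002 -0.     0.006] t 2.8667 pos [ 0.538  -0.1484  0.0242] psi -0.607 j [-0.48  0.64  1.55  0.    0.95  0.13] F [0.5 0.  0.2] w 0.0879
```

```bash
python3 -m creep '-0.2 0.1 0.4 0 0 0 1; -0.2 0.1 0.4 0 0 0 1; -0.2 0.1 0.4 0 0 0 -1; -0.2 0.1 0.4 0 0 0 -1; -0.2 0.1 0.4 0 0 0 -1; -0.2 0.1 0.4 0 0 0 -1; -0.2 0.1 0.4 0 0 0 -1; -0.2 0.1 0.4 0 0 0 -1; -0.2 0.1 0.4 0 0 0 -1; -0.2 0.1 0.4 0 0 0 -1'; python3 go.py .538 -.1515 .1 -.613
```

```text
time: 3.7
tool_pos: [0.5373, -0.1511, 0.019]
ee_rot: [0.886, 0.463, 0.0, 0.0]
force: [-1.1, 0.3, 4.5]
gripper_width: 0.064
shift [ 0.01  0.08 -8.1 ] turn [ 0.    -0.     0.005] t 3.7 pos [ 0.5373 -0.1511  0.019 ] psi -0.608 j [-0.49  0.65  1.56 -0.    0.94  0.12] F [-1.1  0.3  4.5] w 0.064
```

```bash
python3 -m creep '0 0 -0.5 0 0 0 -1; 0 0 -2 0 0 0 -1; 0 0 -4 0 0 0 -1; 0 0 -6 0 0 0 -1; 0 0 -8 0 0 0 -1; 0 0 -8.1 0 0 0 -1; 0 0 -8.1 0 0 0 -1'; python3 go.py .540 .2195 .1 -1.197
```

```text
time: 4.28
tool_pos: [0.5372, -0.151, 0.0999]
ee_rot: [0.886, 0.463, 0.0, 0.0]
force: [-0.0, -0.8, -2.9]
gripper_width: 0.0638
shift [ 3.057e+01 -2.094e+01 -2.000e-02] turn [ 0.001 -0.     0.589] t 4.2833 pos [ 0.5372 -0.151   0.0999] psi -0.608 j [-0.49  0.53  1.48  0.    1.13  0.12] F [-0.  -0.8 -2.9] w 0.0638
```

```bash
python3 -m creep '1 -0.7 0 0 0 0.02 -1; 3 -2 0 0 0 0.06 -1; 6 -4.1 0 0 0 0.12 -1; 9 -6.2 0 0 0 0.18 -1; 12 -8.2 0 0 0 0.24 -1; 15 -10.3 0 0 0 0.3 -1; 18 -12.3 0 0 0 0.36 -1; 21 -14.4 0 0 0 0.42 -1; 24 -16.4 0 0 0 0.47 -1; 27 -18.5 0 0 0 0.53 -1; 29.5 -20.2 0 0 0 0.58 -1; 30.57 -20.94 0 0 0 0.589 -1'; python3 -m creep '0 0 0 0 0 0 -1; 0 0 0 0 0 0 -1;0 0 0 0 0 0 -1';python3 go.py .540 .2195 .05 -1.197
python3 - <<'E'
from h import *
s=snap('side','side2.png'); t=snap('top','top2.png')
c=lambda im,x,y:cv2.resize(im[y:y+100,x:x+100],(600,600),interpolation=cv2.INTER_CUBIC)
cv2.imwrite('pics/crop2.png',c(s,265,130)[:,:,::-1])
E
```

```text
time: 5.28
tool_pos: [0.5385, 0.2229, 0.0976]
ee_rot: [0.983, 0.186, -0.002, -0.0]
force: [-0.4, -0.9, -2.9]
gripper_width: 0.0636
time: 5.53
tool_pos: [0.5396, 0.2185, 0.0986]
ee_rot: [0.983, 0.186, -0.001, 0.0]
force: [-0.3, 0.2, -3.1]
gripper_width: 0.0637
shift [ 0.09 -0.07  4.86] turn [-0.     0.002 -0.   ] t 5.5333 pos [0.5396 0.2185 0.0986] psi -1.197 j [ 0.18  0.57  1.41 -0.    1.16  1.38] F [-0.3  0.2 -3.1] w 0.0637
```

View pics/crop2.png

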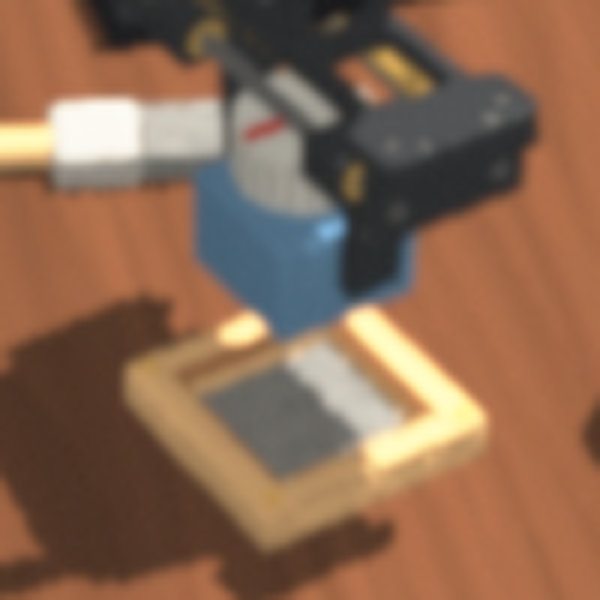

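```bash
python3 - <<'E'
from h import *
def px(m,x,y): return ('side',m,(x+.5)/6-.5+265,(y+.5)/6-.5+130)
h=.032;b=.053;z=.0986-.019
print('jar',*fit([px((-h,-h,z),198,262),px((h,-h,z),275,337),px((h,h,z),412,290)],[.54,.22,-1.2]))
print('blk',*fit([px((-b,b,0),127,402),px((-b,-b,0),268,552),px((b,-b,0),486,440)],[.54,.22,.37]))
print('blkT',*fit([px((-b,b,.019),125,368),px((-b,-b,.019),272,505),px((b,-b,.019),487,412)],[.54,.22,.37]))
E
```

```text
jar [ 0.53903785  0.2224809  -1.23893807] [-0.9 -1.4  0.3  1.2  0.6  0. ]
blk [0.54032312 0.22178526 0.39890053] [-0.4 -0.1  0.8 -0.7 -0.4  0.9]
blkT [0.54080731 0.22274973 0.39187378] [-0.1 -0.7  0.1  0.9 -0.  -0.3]
```

```bash
python3 -m creep '0.1 0 1 0 0 0 -1; 0.1 0 3 0 0 0 -1; 0.1 0 5 0 0 0 -1; 0.1 0 5.7 0 0 0 -1; 0.1 0 6 0 0 0 -1; 0.1 0 6.3 0 0 0 -1; 0.1 0 6.3 0 0 0 -1'; python3 go.py .5405 .219 .0265 -1.197
```

```text
time: 6.22
tool_pos: [0.5412, 0.2197, 0.0369]
ee_rot: [0.983, 0.186, 0.0, -0.0]
force: [-0.4, 0.1, -3.1]
gripper_width: 0.0636
shift [-0.09  0.04  1.04] turn [ 0. -0. -0.] t 6.2167 pos [0.5412 0.2197 0.0369] psi -1.197 j [0.18 0.65 1.47 0.   1.02 1.38] F [-0.4  0.1 -3.1] w 0.0636
```

```bash
python3 -m creep '-0.05 0 0.2 0 0 0 -1; -0.05 0 0.4 0 0 0 -1; -0.05 0 0.6 0 0 0 -1; -0.05 0 0.6 0 0 0 -1'; python3 go.py .5405 .219 .025 -1.197
```

```text
time: 6.55
tool_pos: [0.5404, 0.2196, 0.0307]
ee_rot: [0.983, 0.186, -0.0, 0.0]
force: [0.7, 0.5, -3.9]
gripper_width: 0.0637
shift [-0.01  0.06  0.57] turn [0. 0. 0.] t 6.55 pos [0.5404 0.2196 0.0307] psi -1.197 j [ 0.18  0.66  1.47 -0.    1.01  1.38] F [ 0.7  0.5 -3.9] w 0.0637
```

```bash
python3 -m creep '0 0 0.15 0 0 0 -1; 0 0 0.3 0 0 0 -1; 0 0 0.45 0 0 0 -1; 0 0 0.45 0 0 0 -1;0 0 0.55 0 0 0 -1;0 0 0.55 0 0 0 -1'; python3 go.py .5405 .219 .025 -1.197
```

```text
time: 7.05
tool_pos: [0.5404, 0.2196, 0.0251]
ee_rot: [0.983, 0.186, -0.0, -0.0]
force: [-0.8, -0.3, -4.0]
gripper_width: 0.0641
shift [-0.01  0.06  0.01] turn [-0.  0.  0.] t 7.05 pos [0.5404 0.2196 0.0251] psi -1.197 j [0.18 0.67 1.48 0.   1.   1.38] F [-0.8 -0.3 -4. ] w 0.0641
```

```bash
python3 -m creep '0 0 0.1 0 0 0 -1; 0 0 0.1 0 0 0 -1;0 0 0.15 0 0 0 -1;0 0 0.15 0 0 0 -1'; python3 go.py .5405 .219 .025 -1.197
```

```text
time: 7.38
tool_pos: [0.5405, 0.2197, 0.025]
ee_rot: [0.983, 0.186, 0.0, 0.0]
force: [-4.2, -1.3, 8.5]
gripper_width: 0.0638
shift [-0.02  0.06 -0.  ] turn [ 0.    -0.001  0.   ] t 7.3833 pos [0.5405 0.2197 0.025 ] psi -1.197 j [ 0.18  0.67  1.48 -0.    1.    1.38] F [-4.2 -1.3  8.5] w 0.0638
```

Contact came exactly at the floor height: TCP 0.025, against 0.019 + 0.006 expected. Now I release the jar and rise to cap height.

```bash
python3 -m creep '0 0 0 0 0 0 1; 0 0 0 0 0 0 1; 0 0 0 0 0 0 1; 0 0 0 0 0 0 1; 0 0 0 0 0 0 1; 0 0 0 0 0 0 1; 0 0 -1 0 0 0 1; 0 0 -2.5 0 0 0 1; 0 0 -3.7 0 0 0 1; 0 0 -3.7 0 0 0 1; 0 0 -3.7 0 0 0 1'; python3 go.py .5405 .219 .062 -1.197
python3 - <<'E'
from h import *
s=snap('side','side3.png'); t=snap('top','top3.png')
c=lambda im,x,y:cv2.resize(im[y:y+100,x:x+100],(600,600),interpolation=cv2.INTER_CUBIC)
cv2.imwrite('pics/crop3.png',c(s,265,130)[:,:,::-1])
E
```

```text
time: 8.3
tool_pos: [0.5407, 0.2197, 0.0614]
ee_rot: [0.983, 0.186, 0.001, -0.0]
force: [0.7, 0.9, -0.6]
gripper_width: 0.0881
shift [-0.04  0.06 -0.06] turn [ 0.    -0.002  0.   ] t 8.3 pos [0.5407 0.2197 0.0614] psi -1.197 j [0.18 0.62 1.45 0.   1.08 1.38] F [ 0.7  0.9 -0.6] w 0.0881
```

View pics/crop3.png

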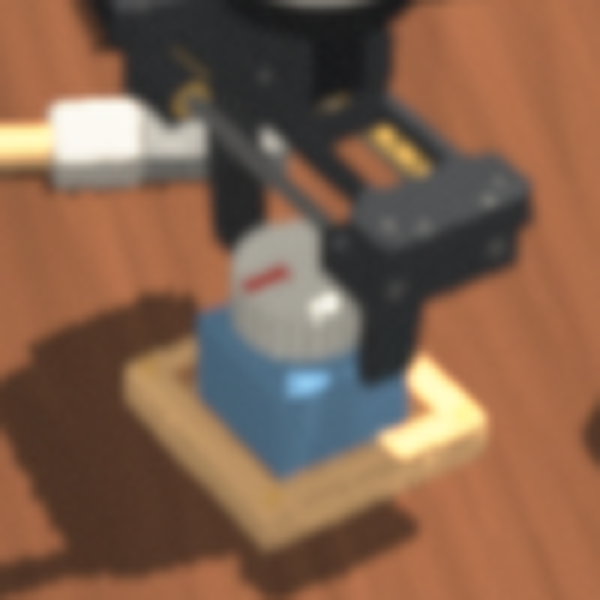

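The jar is seated level in the pocket, with its lower front corner at crop (285,475) hidden behind the block rim. The fingers straddle the cap, and the red bar still points to -y. Next I grip the cap.

```bash
python3 -m creep '0 0 0 0 0 0 -1; 0 0 0 0 0 0 -1; 0 0 0 0 0 0 -1; 0 0 0 0 0 0 -1; 0 0 0 0 0 0 -1; 0 0 0 0 0 0 -1; 0 0 0 0 0 0 -1; 0 0 0 0 0 0 -1; 0 0 0 0 0 0 -1; 0 0 0 0 0 0 -1' && python3 -m creep '0 0 0 0 0 -0.03 -1; 0 0 0 0 0 -0.08 -1; 0 0 0 0 0 -0.14 -1; 0 0 0 0 0 -0.2 -1; 0 0 0 0 0 -0.26 -1; 0 0 0 0 0 -0.32 -1; 0 0 0 0 0 -0.38 -1; 0 0 0 0 0 -0.44 -1; 0 0 0 0 0 -0.5 -1'; python3 go.py .5405 .219 .062 1.243; python3 -c "
from h import *;print(robot.state()['wrist_torque'])"
```

```text
time: 9.23
tool_pos: [0.5404, 0.2196, 0.0607]
ee_rot: [0.983, 0.186, -0.0, 0.0]
force: [0.0, 0.4, -0.6]
gripper_width: 0.0542
time: 9.98
tool_pos: [0.5405, 0.2198, 0.0608]
ee_rot: [0.906, 0.424, 0.0, -0.0]
force: [-0.9, 1.5, -0.4]
gripper_width: 0.0545
shift [-0.06  0.05 -0.12] turn [ 0.000e+00 -1.000e-03 -1.938e+00] t 9.9833 pos [0.5405 0.2198 0.0608] psi -0.695 j [0.18 0.62 1.45 0.   1.08 0.88] F [-0.9  1.5 -0.4] w 0.0545
[ 0.15576579  0.14308808 -0.2209032 ]
```

The wrist torque of 0.22 N m matches the seal's drag. I continue turning.

```bash
python3 -m creep '0 0 0 0 0 -0.06 -1; 0 0 0 0 0 -0.14 -1; 0 0 0 0 0 -0.22 -1; 0 0 0 0 0 -0.3 -1; 0 0 0 0 0 -0.38 -1; 0 0 0 0 0 -0.46 -1; 0 0 0 0 0 -0.54 -1; 0 0 0 0 0 -0.62 -1; 0 0 0 0 0 -0.7 -1; 0 0 0 0 0 -0.78 -1; 0 0 0 0 0 -0.86 -1; 0 0 0 0 0 -0.9 -1' && python3 -m creep '0 0 0 0 0 -0.06 -1; 0 0 0 0 0 -0.14 -1; 0 0 0 0 0 -0.22 -1; 0 0 0 0 0 -0.3 -1; 0 0 0 0 0 -0.38 -1; 0 0 0 0 0 -0.46 -1; 0 0 0 0 0 -0.54 -1; 0 0 0 0 0 -0.62 -1;0 0 0 0 0 -0.7 -1; 0 0 0 0 0 -0.78 -1; 0 0 0 0 0 -0.84 -1; 0 0 0 0 0 -0.84 -1'; python3 go.py .5405 .219 .062 1.243
python3 - <<'E'
from h import *
print(robot.state()['wrist_torque'])
s=snap('side','side4.png'); t=snap('top','top4.png')
c=lambda im,x,y:cv2.resize(im[y:y+75,x:x+75],(400,400),interpolation=cv2.INTER_CUBIC)
cv2.imwrite('pics/crop4.png',np.hstack([c(s,275,150),c(t,200,200)])[:,:,::-1])
E
```

```text
time: 10.98
tool_pos: [0.5387, 0.2201, 0.0609]
ee_rot: [0.63, 0.776, -0.001, -0.002]
force: [-8.2, 2.3, 7.8]
gripper_width: 0.0543
time: 11.98
tool_pos: [0.5379, 0.2197, 0.0614]
ee_rot: [0.259, 0.966, -0.001, -0.003]
force: [-12.6, -0.3, 13.9]
gripper_width: 0.0539
shift [-0.26  0.07 -0.06] turn [-0.003 -0.005 -0.197] t 11.9833 pos [0.5379 0.2197 0.0614] psi 1.046 j [ 0.18  0.62  1.45  0.    1.08 -0.86] F [-12.6  -0.3  13.9] w 0.0539
[-0.21336418  2.13846537 -0.22585494]
```

View pics/crop4.png

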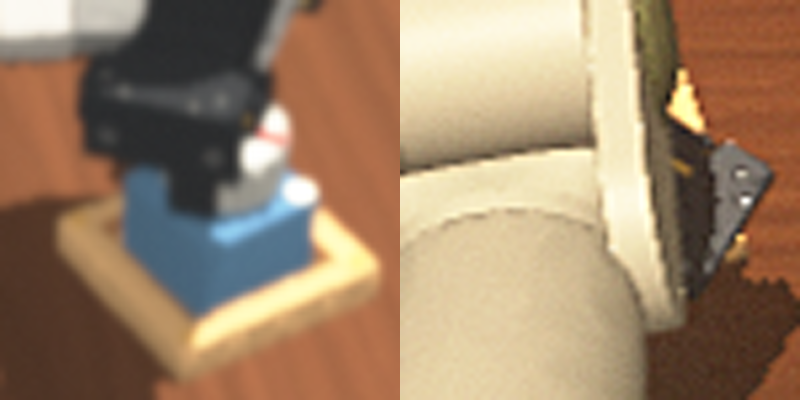

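The cap is close to alignment: the red bar at crop (270,135) is nearly over the dot at (300,190). However, a side load of 12.6 N has built up because the pads are about 2–3 mm off the cap's axis. I'll unload it, let go, re-centre and regrip. The seal holds its position meanwhile.

```bash
python3 -m creep '0.1 -0.06 -0.03 0 0 0 -1; 0.2 -0.12 -0.05 0 0 0 -1; 0.2 -0.12 -0.05 0 0 0 -1; 0.2 -0.12 -0.05 0 0 0 -1'; python3 go.py .5403 .2185 .062 1.046; python3 -m creep '0 0 0 0 0 0 1; 0 0 0 0 0 0 1; 0 0 0 0 0 0 1; 0 0 0 0 0 0 1; 0 0 0 0 0 0 1; 0 0 0 0 0 0 1'; python3 go.py .5403 .2185 .062 1.046
python3 - <<'E'
from h import *
s=snap('side','side5.png')
cv2.imwrite('pics/crop5.png',cv2.resize(s[150:225,275:350],(600,600),interpolation=cv2.INTER_CUBIC)[:,:,::-1])
E
```

```text
time: 12.42
tool_pos: [0.5374, 0.2196, 0.0613]
ee_rot: [0.261, 0.965, -0.0, -0.001]
force: [-5.9, -0.5, 6.3]
gripper_width: 0.0544
shift [-0.31  0.05 -0.07] turn [-0.001 -0.001 -0.003] t 12.4167 pos [0.5374 0.2196 0.0613] psi 1.043 j [ 0.18  0.61  1.45  0.    1.08 -0.86] F [-5.9 -0.5  6.3] w 0.0544
time: 12.92
tool_pos: [0.5383, 0.2196, 0.0612]
ee_rot: [0.261, 0.965, 0.0, 0.0]
force: [0.3, 1.0, -0.9]
gripper_width: 0.088
shift [-0.23  0.01 -0.08] turn [ 0.     0.    -0.003] t 12.9167 pos [0.5383 0.2196 0.0612] psi 1.043 j [ 0.18  0.61  1.45 -0.    1.07 -0.86] F [ 0.3  1.  -0.9] w 0.088
```

View pics/crop5.png

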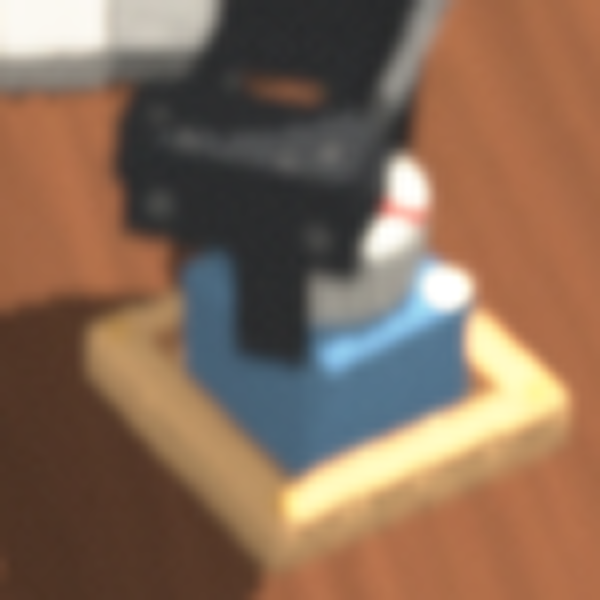

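```bash
python3 - <<'E'
from h import *
P=lambda x,y,z: at_z('side',(x+.5)/8-.5+275,(y+.5)/8-.5+150,z)
a,b,d=P(380,208,.084),P(428,214,.084),P(448,287,.053)
print(a.round(4),b.round(4),d.round(4)); 
print('bar',np.arctan2(b[1]-a[1],b[0]-a[0]))
h=.032;q=lambda m,x,y:('side',m,(x+.5)/8-.5+275,(y+.5)/8-.5+150)
J,r=fit([q((h,h,.052),465,290),q((h,-h,.052),310,365),q((-h,-h,.052),185,262)],[.54,.22,-1.2]);print(J,r)
for p in(a,b,d): print(np.arctan2(p[1]-J[1],p[0]-J[0]))
E
```

```text
[0.5531 0.2116 0.084 ] [0.5663 0.2061 0.084 ] [0.5741 0.2081 0.053 ]
bar -0.39498389954534274
[ 0.54011224  0.22314898 -1.13159016] [ 1.4 -0.4 -0.3  0.8 -1.  -0.4]
-0.7263555707388922
-0.5770413658412532
-0.41666829472568473
```

```bash
python3 -m creep '-0.12 0 -0.05 0 0 0 1; -0.23 0 -0.08 0 0 0 1; -0.23 0 -0.08 0 0 0 1; -0.23 0 -0.08 0 0 0 -1; -0.23 0 -0.08 0 0 0 -1; -0.23 0 -0.08 0 0 0 -1; -0.23 0 -0.08 0 0 0 -1; -0.23 0 -0.08 0 0 0 -1; -0.23 0 -0.08 0 0 0 -1; -0.23 0 -0.08 0 0 0 -1; -0.23 0 -0.08 0 0 0 -1'; python3 go.py .5403 .2185 .062 1.24;  python3 -m creep '0 0 0 0 0 -0.05 -1; 0 0 0 0 0 -0.1 -1; 0 0 0 0 0 -0.15 -1; 0 0 0 0 0 -0.19 -1; 0 0 0 0 0 -0.19 -1; 0 0 0 0 0 -0.19 -1'; python3 go.py .5403 .2185 .062 1.24
python3 - <<'E'
from h import *
s=snap('side','side6.png'); print(robot.state()['wrist_torque'])
cv2.imwrite('pics/crop6.png',cv2.resize(s[150:225,275:350],(600,600),interpolation=cv2.INTER_CUBIC)[:,:,::-1])
E
```

```text
time: 13.88
tool_pos: [0.5399, 0.2183, 0.062]
ee_rot: [0.261, 0.965, -0.0, -0.0]
force: [-0.4, -1.7, 1.1]
gripper_width: 0.0546
shift [-0.02  0.04  0.  ] turn [-0.    -0.    -0.197] t 13.8833 pos [0.5399 0.2183 0.062 ] psi 1.043 j [ 0.18  0.62  1.45 -0.    1.08 -0.86] F [-0.4 -1.7  1.1] w 0.0546
time: 14.38
tool_pos: [0.5399, 0.2185, 0.062]
ee_rot: [0.169, 0.986, 0.0, -0.0]
force: [-1.7, -0.6, 1.1]
gripper_width: 0.0545
shift [-0.04  0.02  0.  ] turn [-0.    -0.    -0.008] t 14.3833 pos [0.5399 0.2185 0.062 ] psi 1.232 j [ 0.18  0.62  1.45  0.    1.08 -1.05] F [-1.7 -0.6  1.1] w 0.0545
[-0.13691888  0.34362151 -0.16270354]
```

View pics/crop6.png

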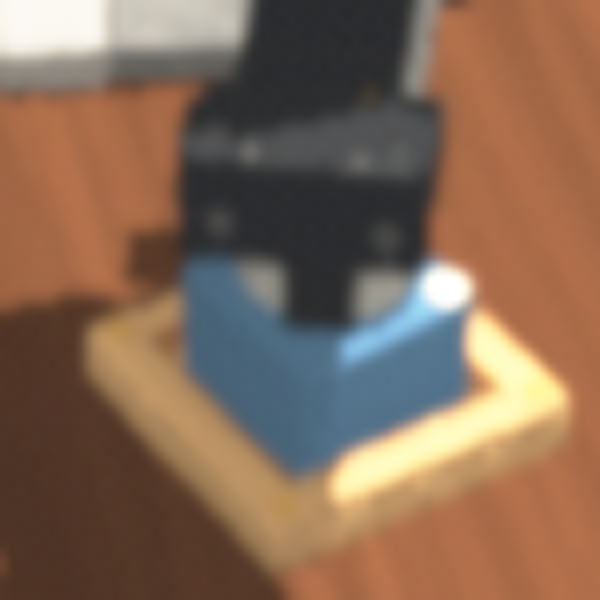

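Side load is now about 2 N and the torque is low. The red bar is hidden behind the hand, but by tool angle (2.43 turned, less about 0.07 of jar slack) it is near 2.36. I start with a gentle trial lift.

```bash
python3 -m creep '0 0 -0.1 0 0 0 -1; 0 0 -0.2 0 0 0 -1; 0 0 -0.3 0 0 0 -1; 0 0 -0.4 0 0 0 -1; 0 0 -0.5 0 0 0 -1; 0 0 -0.5 0 0 0 -1'; python3 go.py .5399 .2185 .104 1.24
```

```text
time: 14.93
tool_pos: [0.5402, 0.2185, 0.0672]
ee_rot: [0.168, 0.986, 0.0, 0.0]
force: [0.2, 0.7, -5.8]
gripper_width: 0.0546
shift [ 0.03 -0.01 -3.68] turn [ 0.     0.    -0.007] t 14.9333 pos [0.5402 0.2185 0.0672] psi 1.233 j [ 0.18  0.61  1.44 -0.    1.09 -1.05] F [ 0.2  0.7 -5.8] w 0.0546
```

Force -5.8 N is more than the cap's weight, so I check numerically whether the jar rose, using the shift of the blue pixels and the white dot.

```bash
python3 - <<'E'
from h import *
def meas(im):
    w=im[150:225,275:350].astype(int); b=(w[:,:,2]-w[:,:,0]>40); ys,xs=np.nonzero(b)
    d=(im[180:192,326:336].min(2)>190); dy,dx=np.nonzero(d)
    return len(ys),xs.mean().round(2),ys.mean().round(2),ys.max(),xs.max(),(dx.mean()+326).round(2) if len(dx) else 0,(dy.mean()+180).round(2) if len(dy) else 0
for f in('side5','side6'): print(meas(cv2.imread(f'pics/{f}.png')[:,:,::-1]))
s=snap('side','side7.png'); print(meas(s)); st=robot.state();print(st['force'],st['wrist_torque'],st['tool_pos'])
P=np.array([[.574,.208,.053],[.574,.208,.058]]);print(proj('side',P))
E
```

```text
(395, np.float64(40.84), np.float64(45.89), np.int64(57), np.int64(56), np.float64(330.07), np.float64(185.57))
(472, np.float64(39.64), np.float64(45.31), np.int64(57), np.int64(56), np.float64(330.19), np.float64(185.59))
(506, np.float64(39.95), np.float64(44.16), np.int64(56), np.int64(57), np.float64(330.5), np.float64(184.0))
[-0.75978395  0.51661298 -5.4341595 ] [ 0.02834385 -0.04548898 -0.12856636] [0.54018057 0.21844409 0.06712661]
[[330.52628947 185.47023632]
 [330.60896151 183.86841041]]
```

The dot rose 1.6 px, which is 5 mm, so the jar came up with the cap and the lugs still hold. I set it back down, let go, rise clear and look at the marks.

```bash
python3 -m creep '0 0 0.15 0 0 0 -1; 0 0 0.3 0 0 0 -1; 0 0 0.4 0 0 0 -1; 0 0 0.5 0 0 0 -1; 0 0 0.55 0 0 0 -1; 0 0 0.55 0 0 0 -1'; python3 go.py .5399 .2185 .062 1.24; python3 -m creep '0 0 0 0 0 0 1; 0 0 0 0 0 0 1; 0 0 0 0 0 0 1; 0 0 0 0 0 0 1; 0 0 0 0 0 0 1; 0 0 -1 0 0 0 1; 0 0 -4 0 0 0 1; 0 0 -8 0 0 0 1; 0 0 -12 0 0 0 1; 0 0 -14 0 0 0 1; 0 0 -14 0 0 0 1; 0 0 -14 0 0 0 1'; python3 go.py .5399 .2185 .062 1.24
python3 - <<'E'
from h import *
s=snap('side','side8.png')
cv2.imwrite('pics/crop8.png',cv2.resize(s[145:225,270:350],(600,600),interpolation=cv2.INTER_CUBIC)[:,:,::-1])
E
```

```text
time: 15.48
tool_pos: [0.54, 0.2185, 0.0621]
ee_rot: [0.168, 0.986, 0.0, 0.0]
force: [-3.7, -0.5, 5.4]
gripper_width: 0.0546
shift [ 0.01 -0.    0.01] turn [ 0.     0.    -0.007] t 15.4833 pos [0.54   0.2185 0.0621] psi 1.233 j [ 0.18  0.62  1.45  0.    1.08 -1.05] F [-3.7 -0.5  5.4] w 0.0546
time: 16.48
tool_pos: [0.5402, 0.2185, 0.2028]
ee_rot: [0.168, 0.986, 0.0, 0.001]
force: [0.2, 0.7, -0.0]
gripper_width: 0.0882
shift [ 0.06 -0.02 14.08] turn [ 0.001  0.002 -0.007] t 16.4833 pos [0.5402 0.2185 0.2028] psi 1.233 j [ 0.18  0.46  1.27 -0.    1.41 -1.05] F [ 0.2  0.7 -0. ] w 0.0882
```

View pics/crop8.png

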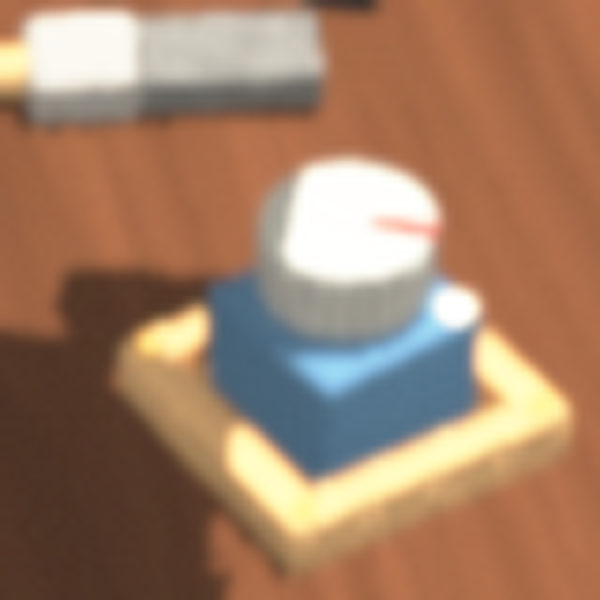

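```bash
python3 - <<'E'
from h import *
k=7.5;uv=lambda x,y:((x+.5)/k-.5+270,(y+.5)/k-.5+145)
P=lambda x,y,z: at_z('side',*uv(x,y),z)
c,a,b,d=P(351,221,.084),P(376,221,.084),P(438,231,.084),P(456,306,.053)
ang=lambda p,q:np.arctan2(q[1]-p[1],q[0]-p[0]).round(3)
print(c.round(4),a.round(4),b.round(4),d.round(4)); print('bar',ang(a,b),'centre-bar',ang(c,b),'centre-dot',ang(c,d),np.hypot(*(d-c)[:2]))
h=.032;q=lambda m,x,y:('side',m,*uv(x,y))
J,r=fit([q((h,h,.052),478,312),q((h,-h,.052),318,391),q((-h,-h,.052),208,285),q((0,0,.084),351,221)],[.54,.22,-1.2]);print(J,r,'dotdir',J[2]+.785)
im=cv2.imread('pics/side8.png')[:,:,::-1].astype(int)[145:225,270:350]
m=(im[:,:,0]-im[:,:,1]>50)&(im[:,:,1]>90)
m[:, :45]=0; m[:24]=0; m[34:]=0; m[:,59:]=0
ys,xs=np.nonzero(m); print(list(zip(xs,ys)))
E
```

```text
[0.5412 0.2198 0.084 ] [0.549  0.2182 0.084 ] [0.5669 0.2096 0.084 ] [0.5737 0.2084 0.053 ]
bar -0.451 centre-bar -0.38 centre-dot -0.336 0.034397476126062386
[ 0.53969179  0.22033392 -1.17019881] [ 0.8  0.4  0.4 -0.  -0.4 -0.4 -0.7 -0.1] dotdir -0.38519880694148434
[(np.int64(57), np.int64(24)), (np.int64(58), np.int64(24)), (np.int64(58), np.int64(25)), (np.int64(58), np.int64(29)), (np.int64(53), np.int64(30)), (np.int64(54), np.int64(30)), (np.int64(55), np.int64(30)), (np.int64(56), np.int64(30)), (np.int64(57), np.int64(30)), (np.int64(58), np.int64(30)), (np.int64(57), np.int64(31)), (np.int64(58), np.int64(31)), (np.int64(58), np.int64(32))]
```

Everything is upright and seated. The red bar, from (376,221) to (438,231), lies within about 0.05 rad of the dot direction, so the angle is about 2.3 rad, inside the window. The earlier lift was probably held by friction from the residual turning torque (-0.16 N m on the seal bar). Letting go has relaxed that, so I regrip without torque and try again.

```bash
python3 -m creep '0.05 0.05 2 0 0 0 1; 0.05 0.05 5 0 0 0 1; 0.05 0.05 8 0 0 0 1; 0.05 0.05 11 0 0 0 1; 0.05 0.05 13 0 0 0 1; 0.05 0.05 14 0 0 0 1; 0.05 0.05 14 0 0 0 1; 0.05 0.05 14 0 0 0 1'; python3 -m creep '0 0 0 0 0 0 -1; 0 0 0 0 0 0 -1; 0 0 0 0 0 0 -1; 0 0 0 0 0 0 -1; 0 0 0 0 0 0 -1; 0 0 0 0 0 0 -1; 0 0 0 0 0 0 -1; 0 0 0 0 0 0 -1; 0 0 0 0 0 0 -1'; python3 go.py .54 .2187 .062 1.233; python3 -c "
from h import *;print(robot.state()['wrist_torque'])"; python3 -m creep '0 0 -0.1 0 0 0 -1; 0 0 -0.2 0 0 0 -1; 0 0 -0.3 0 0 0 -1; 0 0 -0.4 0 0 0 -1; 0 0 -0.5 0 0 0 -1; 0 0 -0.5 0 0 0 -1'
cat > m.py <<'E'
from h import *
import sys
s=snap('side',sys.argv[1]); st=robot.state()
dy,dx=np.nonzero(s[176:194,324:338].min(2)>190); print('dot',dx.mean()+324,dy.mean()+176,len(dx),'T',st['wrist_torque'],'F',st['force'],st['tool_pos'])
E
python3 m.py side9.png
```

```text
time: 17.2
tool_pos: [0.5397, 0.2191, 0.0614]
ee_rot: [0.168, 0.986, -0.0, -0.0]
force: [0.0, -0.3, 0.9]
gripper_width: 0.0882
time: 17.95
tool_pos: [0.5399, 0.2191, 0.0619]
ee_rot: [0.168, 0.986, 0.0, 0.0]
force: [-0.8, 0.4, 5.9]
gripper_width: 0.0549
shift [-0.02 -0.04 -0.01] turn [0. 0. 0.] t 17.95 pos [0.5399 0.2191 0.0619] psi 1.233 j [ 0.18  0.62  1.45 -0.    1.08 -1.05] F [-0.8  0.4  5.9] w 0.0549
[-0.14584639  0.20833353 -0.07477922]
time: 18.45
tool_pos: [0.5398, 0.2191, 0.0667]
ee_rot: [0.168, 0.986, 0.0, 0.0]
force: [0.0, -0.7, -0.3]
gripper_width: 0.0551
dot 330.7 186.3 30 T [-0.09849161 -0.03352356  0.07393954] F [ 0.00153089 -0.67092642 -0.51625487] [0.5397543  0.21909231 0.06660067]
```

Now the force is just the cap's weight and the dot stayed low. I lift to clear by about 20 mm.

```bash
python3 -m creep '0 0 -0.3 0 0 0 -1; 0 0 -0.7 0 0 0 -1; 0 0 -1.1 0 0 0 -1; 0 0 -1.5 0 0 0 -1; 0 0 -1.9 0 0 0 -1; 0 0 -2.4 0 0 0 -1; 0 0 -2.9 0 0 0 -1; 0 0 -3.4 0 0 0 -1; 0 0 -3.7 0 0 0 -1; 0 0 -3.7 0 0 0 -1; 0 0 -3.7 0 0 0 -1'; python3 go.py .54 .219 .104 1.233; python3 m.py side10.png; python3 - <<'E'
import cv2
s=cv2.imread('pics/side10.png'); cv2.imwrite('pics/crop10.png',cv2.resize(s[145:225,270:350],(600,600),interpolation=cv2.INTER_CUBIC))
E
```

```text
time: 19.42
tool_pos: [0.5398, 0.2191, 0.1036]
ee_rot: [0.168, 0.986, 0.0, 0.0]
force: [0.1, -0.0, -1.3]
gripper_width: 0.0549
shift [-0.03  0.   -0.04] turn [0. 0. 0.] t 19.4167 pos [0.5398 0.2191 0.1036] psi 1.233 j [ 0.18  0.56  1.4   0.    1.17 -1.05] F [ 0.1 -0.  -1.3] w 0.0549
dot 329.3 184.6 40 T [0.0086714  0.03351176 0.04302268] F [ 0.37722828 -0.65080892 -0.85813589] [0.53966986 0.21907681 0.1034313 ]
```

View pics/crop10.png

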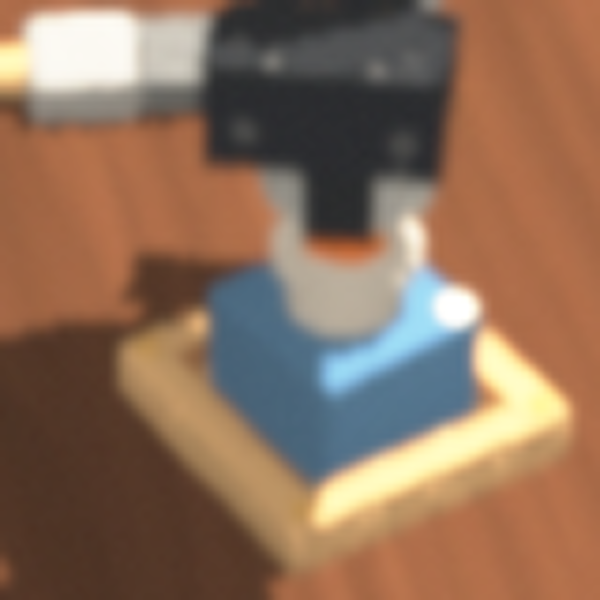

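The cap is off and held above the mouth. The orange seal shows in the white neck at crop (345,248). The dot is at (456,306), exactly where it was with the jar seated, so the jar is fully down. The cap rose 41.7 mm, of which 22 mm was rim, leaving about 20 mm clear. I hand in.

```bash
python3 -c "
from h import *
robot.close_job(); s=robot.state(); print(s['time'],s['tool_pos'],s['gripper_width'],s['force'])"
```

```text
the job is handed in; nothing more can be done
the job is handed in; nothing more can be done
```

The blue jar stands fully down in the brace block, unscrewed. The gripper is holding its cap level, about 20 mm above the mouth. I handed the job in at about 19.5 s of the 58 s allowed; it reports no verdict.

- **Last checks:**
  - The final picture shows the orange seal in the open neck, the jar upright in the pocket, and the white dot at the same pixel as when the jar was seated.
  - The cap had been raised 41.7 mm (22 mm is rim). The finger opening was steady at 55 mm and the wrist force about 1 N.
- **Trouble on the way:**
  - The first cap grip was 2–3 mm off its axis and built up a side load of about 13 N, so I let go, re-centred and regripped.
  - The first trial lift raised the jar about 5 mm with the cap, most likely because leftover turning torque jammed the cap on the seal. I set it back down, checked the marks and regripped without torque; the cap then came off freely.
- **Less certain:**
  - With the hand clear, the red mark lay within about 0.05 rad of the white dot. The two estimates differ slightly: 2.3 rad from the picture and about 2.36 from the tool angle.
  - The clearance above the mouth is worked out from how far the tool rose, as the fingers hid the cap's lower rim.
  - I did not check the bangles, cup, bowl and brush afterwards, but the arm was never close to them.

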